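# Peel a parts tray and present it to the blow gun

## Robot

A 6-joint arm with a two-finger parallel gripper is mounted at the origin on the work surface. World frame = base frame: x ahead of the robot, y to its left, z up, the work surface at z = 0. Lengths are in m, angles in rad, forces in N, time in s.
With the tool pointing down it reaches from about 0.275 to 0.85 m from the base axis. Payload 5.2 kg.
Tool frame: the origin (TCP) lies on the centre line of the jaws, within the pads' length; the fingertips stand 17 mm ahead of it and the grasp point (between the pads) lies 2 mm behind it; z points along the fingers, y is the direction in which the jaws open and shut (so a half turn about z gives the same grasp; the last joint's range is limited). The gripper opens to 85 mm and grips with 20 to 120 N. Pads are 22 mm wide; open, the fingers measure 114 mm over their backs; the gripper's body (76 mm by 85 mm) begins 54 mm behind the grasp point. The pads swing forward as they close: fully open they stand 13 mm farther back than shut.
Start: joints at [0.989, 0.259, 1.535, -0, 1.348, -0.203], TCP at [0.203, 0.511, 0.248] pointing down, gripper open.
Joint ranges: [-3.14, 3.14], [-0.91, 2.08], [0.19, 2.58], [-1.22, 4.36], [0.22, 2.71], [-3.12, 3.12]. Speed limits (rad/s): [2.57, 2.57, 3.14, 3.14, 3.14, 3.14].

## Interface

Orientations are given as a 3x3 rotation matrix whose columns are the frame's x, y, z axes.
In Python, from station import bot, get_image, order, regions_of, place_of gives the robot as it stands.
- The arm moves only by the tool arm_command, never from a script. Its argument "series" is a list that holds one entry, the list of rows, each a list of 7 numbers: the opening, from 0 (shut) to 1 (fully open), then the shift along the tool's x, y, z in m, then the turn, a rotation vector about the tool's x, y, z in degrees. A call has 1 to 5 rows; each row is the pose to reach, as a shift and turn from the pose commanded when the call began, along the tool's axes at that moment; what a row does not reach only later rows make up. A row lasts 1/8 s, in which the tool goes at most 62.5 mm and 10.7 degrees, less where a joint would pass 70% of its speed; a pose out of reach is approached as far as the arm can. A call with a gripper value outside its range is refused whole. The fingers move at their own pace and stop on an object; the grip force is fixed at half the most. Time passes only in rows, so rows that repeat a pose let the fingers close. It gives the time, the measured TCP pose, the force and the opening at its end, in the units of the state.
- bot.state(): the state, without advancing time (a new reading comes with each control period).
- get_image(name): name is "scene" or "top"; returns a dict with "pixels" (420x560x3 uint8, red, green, blue), "z_map" (420x560 float32, m along the optical axis (not along the pixel's ray), 0 where there is no reading), "vfov" (degrees; the focal length in pixels is half the picture's height over the tangent of half this angle, whatever the lens; pixels are square), "cx", "cy" (the principal point, pixels), "k1" (the pictures are not rectified: a ray, as slopes to the right and down, at radius r is drawn at 1 + k1 r^2 times it, then the intrinsics apply), "eye" and "rotation" of the camera in the world. Camera axes: x right, y up, looking along -z (the intrinsics and any distortion apply to the point x, -y, -z); pixel columns grow to the right and rows downward; lengths in m; the calibration is good to about 2 mm. A picture is of the moment at which its call begins.
- order.sign_off(): hands the job in, once; it reports no verdict.
Trained networks look in a picture, given as the dict that the camera call returned (one of the last four; its "shot" number tells which), for a name from the list of things; names that differ only in an ending like _2 or _b are one class to them, and where a whole thing is asked for, a point or a joint stands for the part that bears it (a point fixed in the world has none). Each returns a list of dicts, best first, with "conf" (0 to 1); they miss things now and then, are a little off and sometimes report something else, mostly with a low value. They report only what shows in the picture. A call takes as long as a camera call.
- regions_of(picture, label): "pixels" (420x560 bool, what is visible of it).
- place_of(picture, label): "point" ([x, y, z] in m, in world coordinates, good to about 4 mm: a listed point, or the origin of a listed thing).
The state is a dict: "t": time; "qpos": joint angles; "qvel": joint speeds; "joint_efforts": joint torques, N m; "ee_pos": TCP position; "ee_rot": TCP orientation; "contact_force": force on the tool from outside, world axes, zero at the start; "wrist_torque": the same for the moment, N m; "width": opening from 0.0 (shut) to 1.0 (fully open).
Only numpy, scipy, OpenCV 4.12 (cv2) and the standard library are available. Lean on these libraries where they do the work, as an engineer would, in place of code of your own. Each camera call takes 0.05 s, during which the arm holds its last target. There are 200 camera calls.

## Task

Clear the line of the clamped blow gun by squeezing its trigger lever fully home for half a second and letting it spring right back; then peel the top tray off the sticky nested stack by its upright corner tab, lifting that corner well up (some 30 mm) while the opposite corner still rests in the stack, so that the tray underneath stays where it is. Finish while holding the tray by its tab, level, open side up and still, with its middle under the gun's nozzle and its floor about 90 mm below the nozzle's mouth, touching neither gun nor stack, and leave the other things on the bench where they are.

Things in the scene. Friction and masses are not known exactly. Their poses are not given: they have to be found in the camera images.
- stack: the fixed remainder of the tray stack: a 160 x 130 x 8 mm steel foot plate bolted to the bench, with three tray rims nested on it and the second and top tray above. Origin at the centre of the plate's underside; z up, x along the trays' 120 mm side, y along their 90 mm side.
- second (a joint): how far the second tray (under the top one) is dragged up out of the stack, m; 0 = in place. It cannot tip; it yields at about 7 N upward. Its 4 rubber bumpers grip the top tray's rim outside at x = +-40 mm, each dragging 2 to 3.5 N over the first 8 mm of lift: a straight pull brings both; turned up about the corner farthest from the tab, the top tray comes alone, at about 6 N.
- tray: the top tray, bare aluminium, open side up, 120 x 90 mm over the 8 mm high rim (x, y), 30 mm deep, 130 g. Origin: centre of its underside, 64 mm above the bench at the start; z out of the open side. Nested in the second tray with 2 mm to spare, its floor standing on four round lugs of that tray at (+-35, +-20) mm, 11 mm above that tray's floor.
- tray_tab (a point): middle of the top edge of the tray's only tab, an upright fin just outside its (+x, +y) corner; at (71, 53, 66) mm in the tray's frame. The fin is 10 mm thick, 24 mm long along the line from the tray's centre through that corner (36.9 deg from x towards y), its top 36 mm above the rim; nothing lies beside it. Axes as the tray's.
- tray_far (a point): underside of the top tray's floor at the corner farthest from the tab, (-44, -30, 0) mm in the tray's frame
- tray_mid (a point): centre of the top tray's inner floor, 3 mm above its origin
- gun: an air blow gun clamped level on a fixed stand: a tube handle of 30 mm diameter, axis 215 mm above the bench, along this body's y; at its -y end a thin nozzle that reaches to y = -150 mm and bends straight down there; a post and clamp block (42 wide, 26 long, 44 mm high) at y = +92 mm. Origin on the bench under the handle's middle; z up.
- grip_mid (a point): point on the axis of the gun's handle where to squeeze, at (0, 20, 215) mm in the gun's frame. There the handle with its trigger lever is about 54 mm wide across the gun's x, from x = +15 to x = -39 mm, and about 42 mm when squeezed. This point's axes are the gun's.
- trigger (a joint): the sprung trigger lever, a steel bar 105 x 20 x 7 mm on the -x side of the gun's handle, hinged at its nozzle end (gun frame (-21, -50, 215) mm) and standing off at the free end. 0 rad = released, 0.2 rad = squeezed home; it springs back by itself. At the squeezing point it takes 3.5 N to start, 8 N to bring home.
- nozzle_tip (a point): mouth of the gun's nozzle, pointing straight down, 187 mm above the bench, at (0, -150, 187) mm in the gun's frame
- grinder: bystander: a steel air die grinder lying down, 190 mm long, 42 mm high; origin at the centre of its underside, or where it lies on the bench
- pad: bystander: a black rubber sanding pad, 76 mm across, 30 mm high; origin at the centre of its underside, or where it lies on the bench
- can: bystander: an upright tin can, 62 mm across, 150 mm high; origin at the centre of its underside, or where it lies on the bench
- carton: bystander: a cardboard carton 120 x 90 x 50 mm; origin at the centre of its underside, or where it lies on the bench
- wrench: bystander: a steel wrench lying flat; origin at the centre of its underside, or where it lies on the bench
- jar: bystander: a glass jar, 60 mm across, 60 mm high; origin at the centre of its underside, or where it lies on the bench
- coupler: bystander: a brass hose coupler standing up, 28 mm across, 46 mm high; origin at the centre of its underside, or where it lies on the bench

How it is judged:
By the outcome, as a careful person would: the job done as asked, in the order asked, and still so for the second after the job is handed in, while the arm keeps its last pose, push and grip.
It also fails if it takes over 58 s, if anything falls off the work surface, if the arm or the gripper's body presses on something with over 40 N, if the wrist force passes 120 N, or if a joint passes its speed limit or range.

## Working session

There is one attempt and no reset: what is moved stays moved. The work goes in short steps, Python scripts to look and compute and a tool call to move; the robot and the scene stay as the last step left them, time stands still between calls to the robot, and variables do not carry over. Pictures are saved under pics/ and viewed, about 8 in all and at most 12, crops included, and the job is handed in when it is done.

Besides the shell and the picture viewer there is one more tool, called after ">>>" as name([rows], argument=value, ...), one row to a line, values as JSON. arm_command: Moves the arm, as the interface text tells. Its arguments: {"type":"object","properties":{"series":{"type":"array"}},"required":["series"]}

```bash
ls; mkdir -p pics
cat > h.py <<'E'
import numpy as np,cv2
from station import bot,get_image,order,regions_of,place_of
def cloud(p):
    h,w=p["z_map"].shape; f=h/2/np.tan(np.radians(p["vfov"])/2)
    K=np.array([[f,0,p["cx"]],[0,f,p["cy"]],[0,0,1.]])
    v,u=np.mgrid[:h,:w].astype(float)
    n=cv2.undistortPoints(np.stack([u,v],-1).reshape(-1,1,2),K,np.array([p["k1"],0,0,0.])).reshape(h,w,2)
    z=p["z_map"]; c=np.stack([n[...,0]*z,-n[...,1]*z,-z],-1)
    return c@np.array(p["rotation"]).T+np.array(p["eye"])
def save(p,n): cv2.imwrite("pics/"+n+".png",p["pixels"][...,::-1])
E
python3 - <<'E'
from h import *
print(bot.state())
for c in("scene","top"):
    p=get_image(c); save(p,c+"0"); print(c,p["eye"],p["vfov"],p["k1"])
    for n in "stack tray tray_tab tray_far tray_mid gun grip_mid nozzle_tip trigger grinder pad can carton wrench jar coupler".split():
        try:
            print(n,[(np.round(d["point"],3).tolist(),round(d["conf"],2)) for d in place_of(p,n)[:2]])
        except Exception as e: print(n,e)
print(bot.state()["t"])
E
```

```text
pics
{'t': 0.0, 'qpos': array([ 9.89176632e-01,  2.59343648e-01,  1.53609314e+00,  3.52306895e-05,
        1.34801492e+00, -2.02804851e-01]), 'qvel': array([ 0.00094066, -0.00115435,  0.00049118, -0.00081722, -0.00245499,
       -0.00068844]), 'joint_efforts': array([ 1.86069969e-04, -4.46019173e+01, -2.90577239e+01, -3.12979364e-04,
        1.15269425e-02,  1.75883184e-05]), 'ee_pos': array([0.20308784, 0.51058921, 0.24747029]), 'ee_rot': array([[-9.29100477e-01,  3.69825905e-01, -1.05003061e-03],
       [ 3.69827171e-01,  9.29099300e-01, -1.53449560e-03],
       [ 4.08086479e-04, -1.81403044e-03, -9.99998271e-01]]), 'contact_force': array([0.01519469, 0.09768151, 0.24169837]), 'wrist_torque': array([-0.00297265,  0.00012302, -0.02601064]), 'width': 0.999670745352688}
scene [ 1.09643543 -0.5199326   1.00965989] 44.332778386481145 0.053499612271685495
stack [([0.539, -0.214, -0.001], 0.94), ([0.536, -0.212, 0.068], 0.38)]
tray [([0.538, -0.214, 0.065], 0.76), ([0.586, -0.291, 0.134], 0.71)]
tray_tab [([0.584, -0.292, 0.137], 0.73), ([0.596, 0.011, -0.001], 0.19)]
tray_far [([0.512, -
[... 980 characters left out ...]
r [([0.508, -0.168, 0.058], 0.8)]
tray_mid [([0.534, -0.217, 0.07], 0.79), ([0.359, 0.192, 0.003], 0.57)]
gun [([0.487, 0.231, 0.001], 0.95), ([0.583, -0.29, 0.133], 0.5)]
grip_mid []
nozzle_tip [([0.514, 0.084, 0.186], 0.72)]
trigger it knows: can, carton, coupler, grinder, grip_mid, gun, jar, nozzle_tip, pad, stack, tray, tray_far, tray_mid, tray_tab, wrench
grinder [([0.691, -0.038, -0.001], 0.73)]
pad [([0.396, 0.034, 0.002], 0.69), ([0.589, 0.011, 0.002], 0.39)]
can [([0.716, -0.263, -0.002], 0.58), ([0.512, 0.085, 0.188], 0.48)]
carton [([0.712, 0.345, -0.002], 0.92)]
wrench [([0.355, 0.192, -0.001], 0.95)]
jar [([0.686, 0.122, -0.003], 0.85)]
coupler [([0.591, 0.01, 0.002], 0.66)]
1.6
```

View images.

View pics/scene0.png

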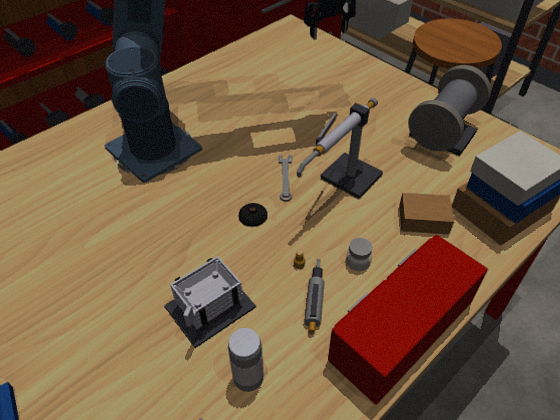

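View pics/top0.png

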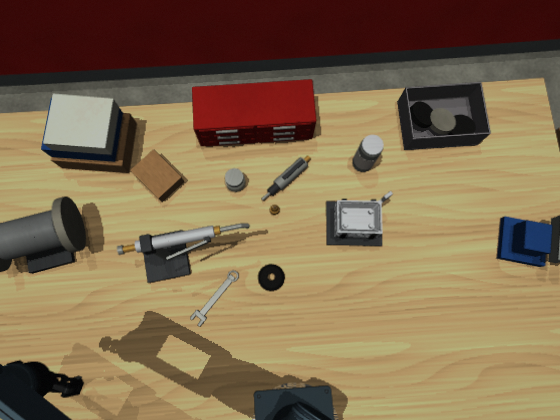

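Run:
```python
from h import *
from collections import defaultdict
for c in("top","scene"):
    p=get_image(c); X=cloud(p)
    m=regions_of(p,"gun")[0]["pixels"]&(p["z_map"]>0); P=X[m]
    h=P[(P[:,2]>.222)&(P[:,2]<.235)]
    print("gun top n",len(h),h.min(0).round(3),h.max(0).round(3))
    # ridge (handle top, z>.225)
    r=P[(P[:,2]>.226)&(P[:,2]<.232)]; 
    if len(r)>10:
        vx,vy,x0,y0=cv2.fitLine(r[:,:2].astype(np.float32),cv2.DIST_HUBER,0,.01,.01).ravel(); print("ridge dir",np.degrees(np.arctan2(vy,vx)),x0,y0)
    b=P[(P[:,2]>.232)]; print("block",len(b),b.mean(0) if len(b) else'')
    n=P[(P[:,2]>.18)&(P[:,1]<.13)]; print("nozzle",n[np.argsort(n[:,1])[:8]].round(3).tolist())
    m=regions_of(p,"tray")[0]["pixels"]&(p["z_map"]>0); P=X[m]
    r=P[(P[:,2]>.088)&(P[:,2]<.1)]; print("rim",len(r),cv2.minAreaRect(r[:,:2].astype(np.float32)*1000))
    t=P[P[:,2]>.112]; print("tab",len(t),t.mean(0), t[:,2].max())
    tt=t[t[:,2]>.127]; print("tabtop",len(tt), tt.mean(0) if len(tt) else '',cv2.minAreaRect(tt[:,:2].astype(np.float32)*1000) if len(tt)>3 else '')
```

```text
gun top n 1023 [0.441 0.101 0.222] [0.515 0.397 0.235]
ridge dir -82.5347 0.48822743 0.26210254
block 213 [0.4812232  0.3174204  0.23618014]
nozzle [[0.515, 0.085, 0.207], [0.518, 0.085, 0.203], [0.512, 0.085, 0.207], [0.51, 0.085, 0.206], [0.514, 0.087, 0.213], [0.518, 0.087, 0.206], [0.511, 0.087, 0.212], [0.511, 0.088, 0.202]]
rim 281 ((538.8289184570312, -212.6000518798828), (121.35462951660156, 97.75875854492188), 84.0965347290039)
tab 31 [ 0.58195964 -0.28430895  0.12686053] 0.1342250740347044
tabtop 19 [ 0.58322648 -0.28655925  0.12984018] ((582.5516357421875, -285.92529296875), (8.034659385681152, 22.735855102539062), 29.61356544494629)
gun top n 660 [0.451 0.098 0.222] [0.518 0.393 0.235]
ridge dir -82.57747 0.4987449 0.22280204
block 147 [0.48414307 0.31800185 0.2367408 ]
nozzle [[0.516, 0.077, 0.202], [0.515, 0.078, 0.204], [0.518, 0.079, 0.203], [0.517, 0.079, 0.205], [0.52, 0.08, 0.204], [0.513, 0.08, 0.205], [0.519, 0.08, 0.206], [0.522, 0.081, 0.204]]
rim 468 ((546.5062255859375, -226.011474609375), (138.4104766845703, 113.84529876708984), 82.80150604248047)
tab 94 [ 0.58769936 -0.29172952  0.12594901] 0.1340400041369011
tabtop 56 [ 0.58608283 -0.29112643  0.13020277] ((585.7860717773438, -290.9071044921875), (9.823274612426758, 25.46856117248535), 34.728858947753906)
```

The scene picture shows the blow gun around (345,130) with its nozzle at (300,170) and the stack at (208,290). The tab is at about (190,313). In the top picture the lever is on the robot side of the handle at (190,245), the nozzle mouth at (247,225) and the tab at (388,197).

```bash
cat >> h.py <<'E'
from scipy.spatial.transform import Rotation as Ro
def down(yy,tilt=0):
    "tool down, jaw axis y at world yaw yy deg; tilt about world jaw axis"
    a=np.radians(yy); y=np.array([np.cos(a),np.sin(a),0]); z=np.array([0,0,-1.]); x=np.cross(y,z)
    return Ro.from_rotvec(np.radians(tilt)*y).as_matrix()@np.stack([x,y,z],1)
def rel(p,R,s=None):
    s=s or bot.state(); A=s["ee_rot"]
    print("shift",(A.T@(np.array(p)-s["ee_pos"])).round(4),"rot",np.degrees(Ro.from_matrix(A.T@R).as_rotvec()).round(2),"t",round(s["t"],2))
E
python3 - <<'E'
from h import *
rel([.485,.252,.31],down(7.5))
E
```

```text
shift [-0.3575 -0.1365 -0.0617] rot [-0.   0.  60.8] t 1.9
```

>>> arm_command([
  [[1,-0.05,-0.02,-0.05,0,0,10],[1,-0.11,-0.04,-0.0617,0,0,20],[1,-0.17,-0.065,-0.0617,0,0,30],[1,-0.23,-0.088,-0.0617,0,0,40],[1,-0.29,-0.11,-0.0617,0,0,50]],
])

```text
t: 2.52
ee_pos: [0.421, 0.3113, 0.3104]
ee_rot: [[-0.309, 0.951, 0.001], [0.951, 0.309, 0.001], [0.0, 0.001, -1.0]]
contact_force: [1.0, 0.7, 0.5]
width: 1.003
```

Run:
```python
from h import *
rel([.485,.252,.30],down(7.5))
```

```text
shift [-0.0761  0.0426  0.0104] rot [ 0.05 -0.02 10.48] t 2.52
```

>>> arm_command([
  [[1,-0.04,0.022,0.005,0,0,5],[1,-0.0761,0.0426,0.01,0,0,10.48],[1,-0.0761,0.0426,0.045,0,0,10.48],[1,-0.0761,0.0426,0.075,0,0,10.48],[1,-0.0761,0.0426,0.0974,0,0,10.48]],
])

```text
t: 3.15
ee_pos: [0.4838, 0.2534, 0.2111]
ee_rot: [[-0.135, 0.991, -0.001], [0.991, 0.135, -0.0], [-0.0, -0.002, -1.0]]
contact_force: [0.4, -0.0, -0.4]
width: 1.003
```

Run:
```python
from h import *
rel([.485,.252,.213],down(7.5)); print(bot.state()["contact_force"])
p=get_image("scene"); cv2.imwrite("pics/s1.png",cv2.resize(p["pixels"][60:220,260:420,::-1],(640,640),interpolation=cv2.INTER_CUBIC))
X=cloud(p); g=regions_of(p,"gun")[0]["pixels"]&(p["z_map"]>0); P=X[g]; print(P[(P[:,2]>.223)&(P[:,2]<.229)][::15].round(3).tolist())
```

```text
shift [-0.0016  0.001  -0.0019] rot [-0.09  0.01  0.28] t 3.15
[ 0.42710941 -0.0229399  -0.42954236]
[[0.465, 0.391, 0.223], [0.477, 0.388, 0.225], [0.449, 0.266, 0.225], [0.482, 0.273, 0.228], [0.459, 0.239, 0.224], [0.497, 0.274, 0.224], [0.491, 0.248, 0.229], [0.501, 0.259, 0.225], [0.485, 0.231, 0.226], [0.489, 0.226, 0.228], [0.498, 0.23, 0.228], [0.505, 0.234, 0.227], [0.475, 0.197, 0.224], [0.491, 0.204, 0.226], [0.501, 0.209, 0.227], [0.506, 0.212, 0.225], [0.511, 0.21, 0.226], [0.509, 0.205, 0.225], [0.489, 0.176, 0.224], [0.511, 0.186, 0.228], [0.51, 0.18, 0.225], [0.505, 0.165, 0.225], [0.514, 0.165, 0.228], [0.503, 0.151, 0.224]]
```

View pics/s1.png

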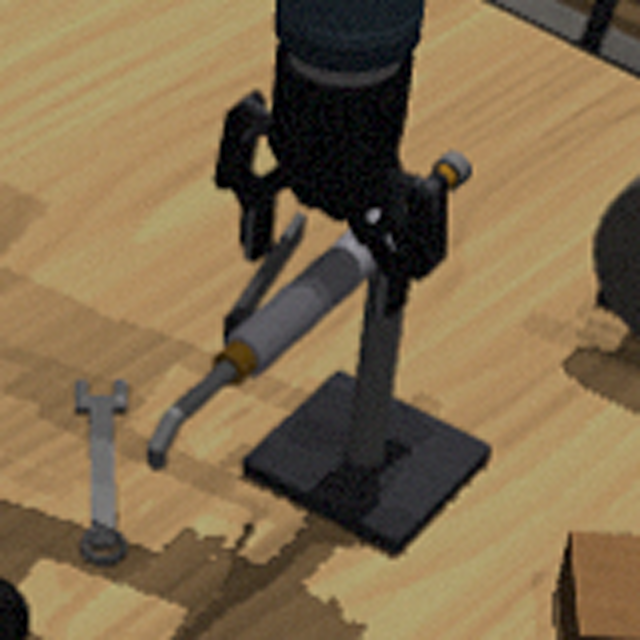

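The jaws straddle the lever, at (270,270) in the crop, and the handle, and they are clear of both. I'll close in stages.

>>> arm_command([
  [[0.6,0,0,0,0,0,0],[0.6,0,0,0,0,0,0],[0.52,0,0,0,0,0,0],[0.52,0,0,0,0,0,0]],
])

```text
t: 3.75
ee_pos: [0.4831, 0.254, 0.2138]
ee_rot: [[-0.137, 0.991, -0.001], [0.991, 0.137, 0.0], [0.0, -0.001, -1.0]]
contact_force: [-6.1, -1.0, 5.1]
width: 0.517
```

>>> arm_command([
  [[0,0,0,0,0,0,0],[0,0,0,0,0,0,0],[0,0,0,0,0,0,0]],
])

```text
t: 4.12
ee_pos: [0.4851, 0.2543, 0.2147]
ee_rot: [[-0.136, 0.991, 0.004], [0.991, 0.136, 0.001], [0.001, 0.004, -1.0]]
contact_force: [-2.2, 0.6, 5.4]
width: 0.448
```

>>> arm_command([
  [[0,0,0,0,0,0,0],[0,0,0,0,0,0,0],[0,0,0,0,0,0,0],[0,0,0,0,0,0,0],[0,0,0,0,0,0,0]],
])

```text
t: 4.75
ee_pos: [0.485, 0.2544, 0.2146]
ee_rot: [[-0.136, 0.991, 0.003], [0.991, 0.136, 0.001], [0.001, 0.004, -1.0]]
contact_force: [-2.7, 0.1, 5.8]
width: 0.444
```

Run:
```python
from h import *
s=bot.state();print(s["contact_force"],s["wrist_torque"],s["width"])
p=get_image("scene"); cv2.imwrite("pics/s2.png",cv2.resize(p["pixels"][90:190,280:400,::-1],(720,600),interpolation=cv2.INTER_CUBIC))
```

```text
[-2.6951895   0.10086347  5.78768695] [-0.02757177  0.39225746 -0.25763765] 0.4441269342111419
```

View pics/s2.png

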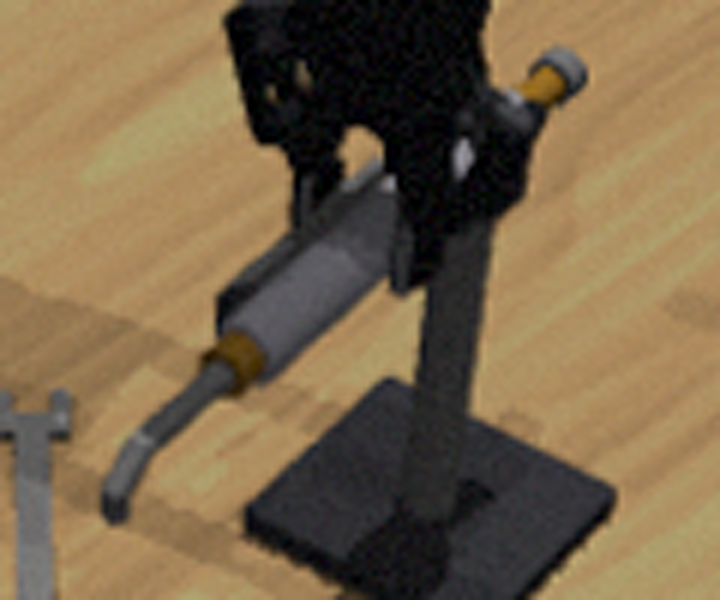

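The lever lies flat against the handle, along (230,290) to (370,180) in the crop, and the fingers have stalled at a steady width, so it is home. It has been held for over half a second, so I'll release.

>>> arm_command([
  [[1,0,0,0,0,0,0],[1,0,0,0,0,0,0],[1,0,0,0,0,0,0],[1,0,0,0,0,0,0]],
])

```text
t: 5.3
ee_pos: [0.485, 0.2541, 0.2132]
ee_rot: [[-0.136, 0.991, 0.002], [0.991, 0.136, 0.001], [0.0, 0.002, -1.0]]
contact_force: [0.0, -0.4, 1.6]
width: 0.998
```

Run:
```python
from h import *
s=bot.state(); print(s["contact_force"],s["ee_pos"])
rel([.485,.252,.31],down(7.5)); rel([.5835,-.290,.20],down(31.5)); rel([.5835,-.290,.20],down(31.5+180))
```

```text
[ 0.0231012  -0.36349871  1.62769294] [0.48499886 0.25407035 0.21319313]
shift [-0.002  -0.0001 -0.0968] rot [ 0.12 -0.02  0.31] t 5.3
shift [-0.5524  0.0236  0.013 ] rot [  0.13   0.   -23.69] t 5.3
shift [-0.5524  0.0236  0.013 ] rot [  0.    -0.18 156.31] t 5.3
```

>>> arm_command([
  [[1,0,0,-0.05,0,0,0],[1,0,0,-0.1,0,0,0],[1,-0.05,0,-0.1,0,0,-5],[1,-0.11,0.005,-0.1,0,0,-10],[1,-0.17,0.01,-0.1,0,0,-15]],
])

```text
t: 5.92
ee_pos: [0.5178, 0.0854, 0.3133]
ee_rot: [[-0.391, 0.92, 0.002], [0.92, 0.391, 0.0], [-0.001, 0.002, -1.0]]
contact_force: [-0.3, 0.0, 0.6]
width: 0.995
```

Run:
```python
from h import *
p=get_image("scene"); cv2.imwrite("pics/s3.png",cv2.resize(p["pixels"][90:190,280:400,::-1],(720,600),interpolation=cv2.INTER_CUBIC))
rel([.5835,-.290,.24],down(31.5))
```

```text
shift [-0.3633 -0.0849  0.0753] rot [-0.01  0.37 -8.51] t 5.97
```

View pics/s3.png

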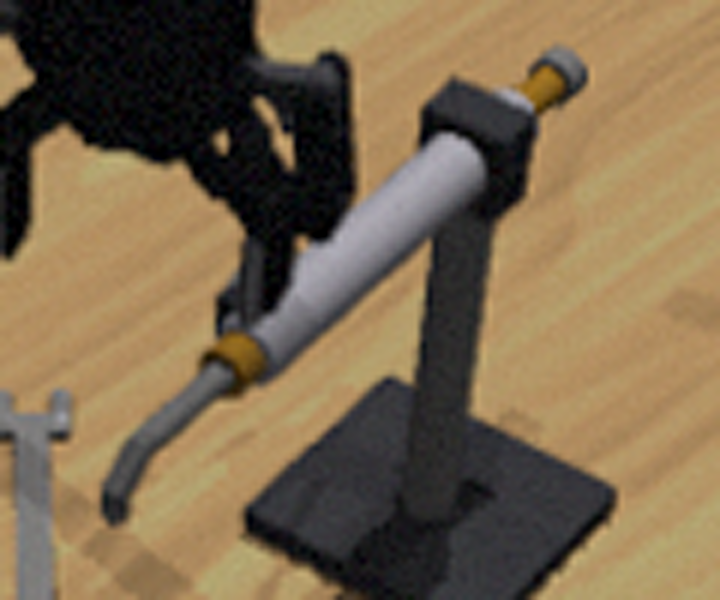

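The gripper hides the lever in this view; I'll check it again on the way back. Moving on to the tab.

>>> arm_command([
  [[1,-0.055,-0.015,0,0,0,-3],[1,-0.11,-0.03,0,0,0,-6],[1,-0.17,-0.045,0,0,0.2,-8.5],[1,-0.23,-0.06,0,0,0.4,-8.5],[1,-0.29,-0.07,0,0,0.4,-8.5]],
])

```text
t: 6.6
ee_pos: [0.5656, -0.2099, 0.3132]
ee_rot: [[-0.519, 0.855, -0.002], [0.855, 0.519, 0.006], [0.006, 0.002, -1.0]]
contact_force: [0.5, 0.7, 0.7]
width: 1.006
```

>>> arm_command([
  [[1,-0.04,-0.007,0,0,0,0],[1,-0.073,-0.015,0.03,0,0,0],[1,-0.073,-0.015,0.075,0,0,0]],
])

```text
t: 6.98
ee_pos: [0.5915, -0.281, 0.2372]
ee_rot: [[-0.517, 0.856, 0.001], [0.856, 0.517, 0.003], [0.002, 0.002, -1.0]]
contact_force: [0.4, -0.2, 0.1]
width: 0.996
```

Run:
```python
from h import *
s=bot.state(); print(s["ee_pos"],s["qpos"].round(2))
p=get_image("scene"); X=cloud(p)
cv2.imwrite("pics/s4.png",np.hstack([cv2.resize(p["pixels"][220:360,130:290,::-1],(400,350),interpolation=cv2.INTER_CUBIC),cv2.resize(p["pixels"][90:190,280:400,::-1],(400,350),interpolation=cv2.INTER_CUBIC)]))
print("tab",[(d["point"],d["conf"]) for d in place_of(p,"tray_tab")[:2]])
m=(abs(X[...,0]-.583)<.03)&(abs(X[...,1]+.29)<.03)&(X[...,2]>.1)&(X[...,2]<.14); P=X[m]; print(len(P),P.mean(0),cv2.minAreaRect(P[:,:2].astype(np.float32)*1000))
rel([.5835,-.290,.2],down(31.5))
```

```text
[ 0.59150208 -0.28101896  0.23723824] [-0.62  0.45  1.28  0.    1.41 -1.16]
tab [([0.585, -0.2893, 0.1343], 0.56)]
138 [ 0.58803247 -0.2927206   0.12047391] ((586.1091918945312, -292.23858642578125), (10.524701118469238, 24.741777420043945), 30.866661071777344)
shift [-0.0099 -0.0106  0.0311] rot [-0.2  -0.95 -0.27] t 7.08
```

View pics/s4.png

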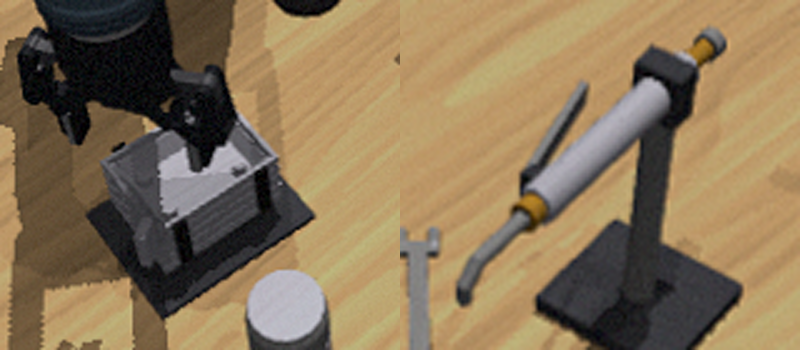

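The lever has sprung back open (right panel, (555,130)). The tab stands free below the gripper in the left panel, at (147,245).

Run:
```python
from h import *
rel([.585,-.2905,.112],down(31.3))
```

```text
shift [-0.0126 -0.0093  0.119 ] rot [-0.2  -0.95 -0.07] t 7.08
```

>>> arm_command([
  [[1,-0.0126,-0.009,0.02,-0.1,-0.4,0],[1,-0.0126,-0.009,0.06,-0.1,-0.4,0],[1,-0.0126,-0.009,0.1,-0.1,-0.4,0],[1,-0.0126,-0.009,0.119,-0.1,-0.4,0],[1,-0.0126,-0.009,0.119,-0.1,-0.4,0]],
])

```text
t: 7.7
ee_pos: [0.5886, -0.2915, 0.1182]
ee_rot: [[-0.52, 0.854, 0.001], [0.854, 0.52, 0.002], [0.001, 0.002, -1.0]]
contact_force: [0.7, 0.1, 1.0]
width: 0.998
```

Run:
```python
from h import *
rel([.585,-.2905,.112],down(31.3)); print(bot.state()["contact_force"])
```

```text
shift [ 0.0027 -0.0026  0.0062] rot [ 0.11 -0.06  0.04] t 7.7
[0.66150885 0.13785789 1.0405001 ]
```

>>> arm_command([
  [[1,0.002,-0.002,0.005,0,0,0],[1,0.002,-0.002,0.005,0,0,0],[0.4,0.002,-0.002,0.005,0,0,0],[0.4,0.002,-0.002,0.005,0,0,0]],
])

```text
t: 8.2
ee_pos: [0.586, -0.2916, 0.1136]
ee_rot: [[-0.52, 0.854, 0.003], [0.854, 0.52, 0.001], [-0.001, 0.003, -1.0]]
contact_force: [0.1, 0.0, -0.4]
width: 0.601
```

Run:
```python
from h import *
for c in("scene","top"):
    p=get_image(c); X=cloud(p); s=bot.state()
    print(c,"tab",[(d["point"],d["conf"]) for d in place_of(p,"tray_tab")[:2]])
    if c=="scene":
        m=(np.hypot(X[...,0]-.585,X[...,1]+.2905)<.016)&(X[...,2]>.105)&(X[...,2]<.136)
        P=X[m]; print(len(P),len(P) and (P.mean(0),P.max(0)))
rel([.585,-.2905,.112],down(31.3)); print(s["contact_force"])
```

```text
scene tab [([0.5835, -0.2913, 0.1344], 0.7)]
101 (array([ 0.58891981, -0.29464702,  0.12182854]), array([ 0.59560635, -0.28169575,  0.13309196]))
top tab [([0.7098, 0.3458, 0.0006], 0.22)]
shift [ 0.0012 -0.0002  0.0011] rot [0.13 0.01 0.01] t 8.4
[ 0.95325308 -0.1210377  -1.14499476]
```

>>> arm_command([
  [[0.2,0,0,0,0,0,0],[0.15,0,0,0,0,0,0],[0,0,0,0,0,0,0],[0,0,0,0,0,0,0],[0,0,0,0,0,0,0]],
])

```text
t: 9.02
ee_pos: [0.5855, -0.2917, 0.113]
ee_rot: [[-0.52, 0.854, 0.002], [0.854, 0.52, 0.001], [-0.0, 0.002, -1.0]]
contact_force: [-1.7, -1.6, 1.0]
width: 0.111
```

```bash
cat > peel.py <<'E'
from h import *
import sys
# arc about tray_far in tool axes at level grasp: tool x points from tab toward tray centre, z down
s=bot.state(); print({k:np.round(s[k],3).tolist() for k in("ee_pos","contact_force","wrist_torque","width")}); print(s["ee_rot"].round(4))
tcpz=s["ee_pos"][2]
L=.1418; H=.064-tcpz   # pivot rel. to TCP: +x L, height H (neg)
for a in range(2,19,2):
    r=np.radians(a); v=np.array([-L,-H])  # TCP rel. pivot: along x, up
    d=np.array([v[0]*np.cos(r)+v[1]*np.sin(r),-v[0]*np.sin(r)+v[1]*np.cos(r)])-v
    print(a,"x %.1f  z %.1f mm"%(d[0]*1e3,-d[1]*1e3))
E
python3 peel.py
```

```text
{'ee_pos': [0.585, -0.292, 0.113], 'contact_force': [-1.672, -1.558, 1.04], 'wrist_torque': [-0.231, 0.367, 0.363], 'width': 0.111}
[[-5.199e-01  8.542e-01  1.500e-03]
 [ 8.542e-01  5.199e-01  8.000e-04]
 [-1.000e-04  1.700e-03 -1.000e+00]]
2 x 1.8  z -4.9 mm
4 x 3.8  z -9.8 mm
6 x 5.9  z -14.6 mm
8 x 8.2  z -19.3 mm
10 x 10.7  z -23.9 mm
12 x 13.3  z -28.4 mm
14 x 16.1  z -32.8 mm
16 x 19.0  z -37.2 mm
18 x 22.1  z -41.4 mm
```

>>> arm_command([
  [[0,0.0009,0,-0.0025,0,-1,0],[0,0.0018,0,-0.0049,0,-2,0],[0,0.0027,0,-0.0074,0,-3,0],[0,0.0038,0,-0.0098,0,-4,0],[0,0.0038,0,-0.0098,0,-4,0]],
])

```text
t: 9.65
ee_pos: [0.5846, -0.2881, 0.1236]
ee_rot: [[-0.518, 0.854, 0.041], [0.852, 0.52, -0.06], [-0.072, 0.004, -0.997]]
contact_force: [2.6, -2.6, -4.1]
width: 0.106
```

```bash
cat > chk.py <<'E'
from h import *
s=bot.state(); A=s["ee_rot"]; print("F tool",(down(31.3).T@s["contact_force"]).round(2),"T tool",(down(31.3).T@s["wrist_torque"]).round(2),"pos",s["ee_pos"].round(4),"tilt",np.degrees(np.arcsin(A[2,0])).round(2),"w",s["width"].round(3),s["t"])
p=get_image("scene"); X=cloud(p)
for n in("tray_far","tray_tab","tray_mid"): print(n,[(np.round(d["point"],4).tolist(),round(d["conf"],2)) for d in place_of(p,n)[:1]])
E
python3 chk.py
```

```text
Traceback (most recent call last):
  File "chk.py", line 2, in <module>
    s=bot.state(); A=s["ee_rot"]; print("F tool",(down(31.3).T@s["contact_force"]).round(2),"T tool",(down(31.3).T@s["wrist_torque"]).round(2),"pos",s["ee_pos"].round(4),"tilt",np.degrees(np.arcsin(A[2,0])).round(2),"w",s["width"].round(3),s["t"])
                                                                                                                                                                                                                            ^^^^^^^^^^^^^^^^
AttributeError: 'float' object has no attribute 'round'
```

```bash
sed -i 's/s\["width"\].round(3)/round(s["width"],3)/' chk.py; python3 chk.py
```

```text
F tool [-3.59  0.9   4.13] T tool [ 0.16 -0.87 -0.31] pos [ 0.5846 -0.2881  0.1236] tilt -4.15 w 0.106 9.65
tray_far [([0.5141, -0.1686, 0.0619], 0.88)]
tray_tab [([0.5807, -0.2843, 0.1443], 0.92)]
tray_mid [([0.5376, -0.2136, 0.0684], 0.7)]
```

>>> arm_command([
  [[0,0.0006,0,-0.0024,0,-1,0],[0,0.0013,0,-0.0049,0,-2,0],[0,0.002,0,-0.0073,0,-3,0],[0,0.0027,0,-0.0097,0,-4,0],[0,0.0027,0,-0.0097,0,-4,0]],
])

```text
t: 10.48
ee_pos: [0.582, -0.2854, 0.1331]
ee_rot: [[-0.515, 0.854, 0.075], [0.846, 0.52, -0.119], [-0.141, 0.002, -0.99]]
contact_force: [2.0, -3.8, -1.0]
width: 0.108
```

```bash
python3 chk.py
```

```text
F tool [-4.31 -0.28  0.97] T tool [ 0.08 -0.95 -0.12] pos [ 0.582  -0.2854  0.1331] tilt -8.11 w 0.108 10.475
tray_far [([0.5361, -0.2112, 0.0033], 0.67)]
tray_tab [([0.5789, -0.2834, 0.1537], 0.62)]
tray_mid [([0.5397, -0.2128, 0.0742], 0.85)]
```

>>> arm_command([
  [[0,0.0007,0,-0.0024,0,-1,0],[0,0.0013,0,-0.0048,0,-2,0],[0,0.0019,0,-0.0072,0,-3,0],[0,0.0025,0,-0.0096,0,-4,0],[0,0.0025,0,-0.0096,0,-4,0]],
])

```text
t: 11.3
ee_pos: [0.5804, -0.2822, 0.1424]
ee_rot: [[-0.508, 0.854, 0.112], [0.835, 0.52, -0.178], [-0.211, 0.003, -0.978]]
contact_force: [3.1, -4.9, 0.4]
width: 0.11
```

```bash
python3 chk.py
```

```text
F tool [-5.83  0.13 -0.36] T tool [-0.02 -0.81 -0.05] pos [ 0.5804 -0.2822  0.1424] tilt -12.16 w 0.11 11.3
tray_far [([0.5154, -0.1695, 0.0637], 0.74)]
tray_tab [([0.5766, -0.2757, 0.1664], 0.72)]
tray_mid [([0.5395, -0.2142, 0.075], 0.68)]
```

>>> arm_command([
  [[0,0.0003,0,-0.0023,0,-1,0],[0,0.0006,0,-0.0046,0,-2,0],[0,0.001,0,-0.0069,0,-3,0],[0,0.0014,0,-0.0092,0,-4,0],[0,0.0018,0,-0.0115,0,-5,0]],
])

```text
t: 12.12
ee_pos: [0.578, -0.2784, 0.1528]
ee_rot: [[-0.496, 0.854, 0.155], [0.817, 0.52, -0.25], [-0.294, 0.003, -0.956]]
contact_force: [3.9, -2.8, 3.5]
width: 0.109
```

```bash
python3 chk.py
python3 - <<'E'
from h import *
p=get_image("scene"); cv2.imwrite("pics/s5.png",cv2.resize(p["pixels"][230:350,130:290,::-1],(800,600),interpolation=cv2.INTER_CUBIC))
E
```

```text
F tool [-4.46  1.87 -3.53] T tool [-0.28 -0.17  0.04] pos [ 0.578  -0.2784  0.1528] tilt -17.09 w 0.109 12.125
tray_far [([0.5163, -0.1728, 0.0669], 0.72)]
tray_tab [([0.5755, -0.2716, 0.1721], 0.87)]
tray_mid [([0.5391, -0.2128, 0.0813], 0.9)]
```

View pics/s5.png

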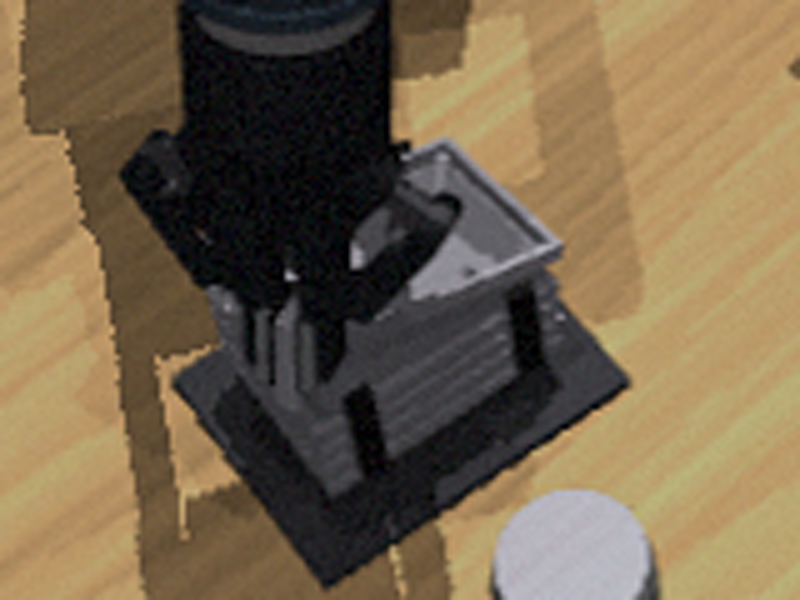

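The tray is tilted about its far corner, with the near rim edge up around (300,300) in the crop. The second tray and its bumpers are still in place at (365,430) and (525,330). Next I'll lift it clear.

>>> arm_command([
  [[0,-0.0025,0,-0.0027,0,0,0],[0,-0.0042,0,-0.0054,0,0,0],[0,-0.0055,0,-0.0081,0,0,0],[0,-0.0065,0,-0.0108,0,0,0],[0,-0.0074,0,-0.0135,0,0,0]],
])

```text
t: 13.0
ee_pos: [0.5788, -0.281, 0.1671]
ee_rot: [[-0.497, 0.854, 0.152], [0.817, 0.52, -0.248], [-0.291, 0.001, -0.957]]
contact_force: [1.2, -0.4, -1.4]
width: 0.107
```

```bash
python3 chk.py
```

```text
F tool [-0.96  0.8   1.36] T tool [ 0.01  0.07 -0.01] pos [ 0.5788 -0.281   0.1671] tilt -16.93 w 0.107 13.0
tray_far [([0.5165, -0.1757, 0.0801], 0.87)]
tray_tab [([0.5743, -0.2754, 0.1884], 0.86)]
tray_mid [([0.5423, -0.2173, 0.0918], 0.61)]
```

>>> arm_command([
  [[0,-0.003,0,-0.0096,0,0,0],[0,-0.009,0,-0.029,0,0,0],[0,-0.0175,0,-0.057,0,0,0],[0,-0.026,0,-0.086,0,0,0],[0,-0.029,0,-0.096,0,0,0]],
])

```text
t: 13.82
ee_pos: [0.5799, -0.2815, 0.2708]
ee_rot: [[-0.495, 0.854, 0.158], [0.817, 0.52, -0.251], [-0.296, 0.004, -0.955]]
contact_force: [0.3, -0.1, -1.7]
width: 0.105
```

```bash
python3 chk.py
python3 - <<'E'
from h import *
p=get_image("scene"); X=cloud(p); s=bot.state(); p2=get_image("top"); X2=cloud(p2)
q=[]
for n,pp,XX in(("scene",p,X),("top",p2,X2)):
    m=regions_of(pp,"tray")
    for r in m[:1]:
        mm=r["pixels"]&(pp["z_map"]>0); P=XX[mm]; print(n,r["conf"],len(P),np.median(P,0))
        T=(P-s["ee_pos"])@s["ee_rot"]  # tool frame
        # floor plane fit via RANSAC-ish: histogram normals about
        best=None; rng=np.random.default_rng(0)
        for _ in range(800):
            a,b,c=T[rng.choice(len(T),3,False)]; nn=np.cross(b-a,c-a); l=np.linalg.norm(nn)
            if l<2e-4: continue
            nn/=l; k=(abs((T-a)@nn)<.0015).sum()
            if best is None or k>best[0]: best=(k,nn,a)
        I=T[abs((T-best[2])@best[1])<.002]; c=I.mean(0); nn=np.linalg.svd(I-c)[2][2]; nn*=np.sign(-nn[2])
        print("plane n",nn.round(3),"k",best[0],"centre tool",c.round(4))
    for k in("tray_mid","tray_far"):
        d=place_of(pp,k)[:1]
        if d: print(k,((np.array(d[0]["point"])-s["ee_pos"])@s["ee_rot"]).round(4),d[0]["conf"])
# second tray
d=place_of(p,"stack")[:1]; print("stack",d and d[0]["point"])
cv2.imwrite("pics/s6.png",np.hstack([cv2.resize(p["pixels"][180:360,100:300,::-1],(400,360)),cv2.resize(p2["pixels"][140:280,280:440,::-1],(400,360))]))
E
```

```text
F tool [-0.26  0.18  1.73] T tool [ 0.01  0.08 -0.03] pos [ 0.5799 -0.2815  0.2708] tilt -17.24 w 0.105 13.825
tray_far [([0.5189, -0.1757, 0.1831], 0.72)]
tray_tab [([0.5748, -0.2773, 0.2909], 0.98)]
tray_mid [([0.5401, -0.2175, 0.1983], 0.86)]
scene 0.7 1110 [ 0.56585333 -0.19605325  0.20378374]
plane n [ 0.559 -0.717 -0.417] k 301 centre tool [0.0651 0.0333 0.0297]
tray_mid [0.094  0.0008 0.0493] 0.81
tray_far [0.1418 0.0034 0.048 ] 0.73
tray_mid [ 0.0914 -0.0024  0.0458] 0.59
tray_far [0.1459 0.0013 0.0464] 0.69
stack [0.5369, -0.2124, 0.0027]
```

View pics/s6.png

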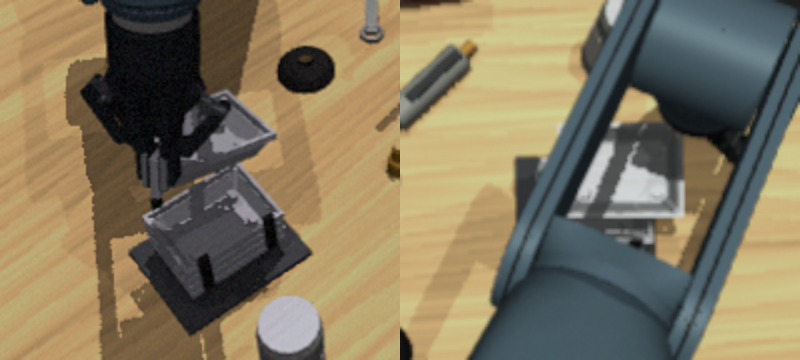

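The second tray is still seated in the stack ((215,220) left panel) and the top tray hangs alone from the tab. Now I'll level it and carry it over.

Run:
```python
from h import *
rel([.575,-.13,.24],down(31.3))
```

```text
shift [ 0.1334  0.0751 -0.012 ] rot [ 0.11 16.97  0.  ] t 14.47
```

>>> arm_command([
  [[0,0.015,0.008,-0.001,0,3,0],[0,0.045,0.025,-0.004,0,7,0],[0,0.08,0.045,-0.007,0,11,0],[0,0.113,0.064,-0.01,0,15,0],[0,0.133,0.075,-0.012,0.1,17,0]],
])

```text
t: 15.1
ee_pos: [0.5754, -0.1292, 0.2401]
ee_rot: [[-0.52, 0.854, -0.0], [0.854, 0.52, 0.001], [0.001, 0.0, -1.0]]
contact_force: [-0.4, 0.4, -1.3]
width: 0.108
```

```bash
cat > chk2.py <<'E'
from h import *
s=bot.state(); A=s["ee_rot"]; print("F",s["contact_force"].round(2),"pos",s["ee_pos"].round(4),"tilt xy",(A[2,:2]*57.3).round(2),"w",round(s["width"],3),s["t"])
for c in("scene","top"):
    p=get_image(c); X=cloud(p); s=bot.state()
    for k in("tray_mid","tray_far","nozzle_tip","gun"):
        d=place_of(p,k)[:1]
        if d: print(c,k,np.round(d[0]["point"],4),"tool",((np.array(d[0]["point"])-s["ee_pos"])@s["ee_rot"]).round(4),round(d[0]["conf"],2))
    r=regions_of(p,"tray")[:1]
    if r:
        P=X[r[0]["pixels"]&(p["z_map"]>0)]; P=P[np.linalg.norm(P-s["ee_pos"],axis=1)<.2]
        T=(P-s["ee_pos"])@s["ee_rot"]
        for lo,hi,nm in((.035,.055,"floor"),(.008,.024,"rim")):
            I=T[(T[:,2]>lo)&(T[:,2]<hi)&(T[:,0]>.04 if nm=="floor" else T[:,0]>.01)]
            if nm=="floor": I=I[(abs(I[:,0]-.091)<.035)&(abs(I[:,1])<.03)]
            if len(I)<20: continue
            for _ in range(8):
                c0=np.linalg.lstsq(np.c_[I[:,:2],np.ones(len(I))],I[:,2],rcond=None)[0]; e=I[:,2]-np.c_[I[:,:2],np.ones(len(I))]@c0
                k=abs(e)<max(.002,1.5*np.median(abs(e))); 
                if k.all(): break
                I=I[k]
            print(c,nm,len(I),"slope deg",np.degrees(c0[:2]).round(2),"z at mid",round(c0[0]*.091+c0[2],4),"std",e.std().round(4))
    R=cv2.minAreaRect(T[(T[:,2]>.008)&(T[:,2]<.026)&(T[:,0]>.015)][:,:2].astype(np.float32)*1000) if r else None; print(c,R)
    save(p,c+"_%d"%(s["t"]*100))
E
python3 chk2.py; ls pics
```

```text
F [-0.42  0.39 -1.28] pos [ 0.5754 -0.1292  0.2401] tilt xy [0.07 0.02] w 0.108 15.1
scene tray_mid [ 0.5288 -0.0506  0.1927] tool [0.0893 0.0003 0.0472] 0.76
scene tray_far [ 0.5025 -0.0041  0.1871] tool [0.1427 0.0021 0.053 ] 0.71
scene nozzle_tip [0.5136 0.0883 0.1895] tool [0.2158 0.0596 0.051 ] 0.65
scene gun [0.4907 0.2397 0.0034] tool [0.3561 0.1188 0.2377] 0.6
scene floor 46 slope deg [-4.56  6.15] z at mid 0.0458 std 0.0009
scene rim 109 slope deg [-0.65 -0.83] z at mid 0.0206 std 0.001
scene ((119.70671081542969, 35.23107147216797), (50.85893630981445, 103.8485336303711), 61.05987548828125)
top tray_mid [ 0.5241 -0.0537  0.1962] tool [ 0.093  -0.0035  0.0444] 0.81
top tray_far [ 0.4991 -0.0073  0.1868] tool [ 0.1456 -0.0008  0.0537] 0.67
top nozzle_tip [0.5126 0.0844 0.1866] tool [0.217  0.0584 0.0539] 0.86
top gun [0.4858 0.2296 0.0017] tool [0.3553 0.1107 0.2386] 0.96
top floor 50 slope deg [0.74 1.07] z at mid 0.0459 std 0.0009
top rim 98 slope deg [-0.11  0.34] z at mid 0.0196 std 0.001
top ((89.48054504394531, 2.4547271728515625), (122.75010681152344, 90.10057830810547), 35.116729736328125)
s1.png
s2.png
s3.png
s4.png
s5.png
s6.png
scene0.png
scene_1515.png
top0.png
top_1545.png
```

Run:
```python
from h import *
rel([.5603,.0103,.1432],down(31.3))
```

```text
shift [0.1284 0.0605 0.0973] rot [ 0.04  0.03 -0.03] t 15.7
```

>>> arm_command([
  [[0,0,0,0.02,0,0,0],[0,0.005,0.002,0.055,0,0,0],[0,0.015,0.007,0.085,0,0,0],[0,0.03,0.014,0.097,0,0,0],[0,0.05,0.023,0.097,0,0,0]],
])

```text
t: 16.32
ee_pos: [0.5686, -0.0748, 0.143]
ee_rot: [[-0.519, 0.855, -0.001], [0.855, 0.519, 0.001], [0.001, -0.0, -1.0]]
contact_force: [1.0, 0.8, -1.4]
width: 0.104
```

Run:
```python
from h import *
rel([.5603,.0103,.1432],down(31.3))
```

```text
shift [ 0.077   0.0371 -0.0001] rot [-0.01 -0.05 -0.04] t 16.32
```

>>> arm_command([
  [[0,0.02,0.01,0,0,0,0],[0,0.042,0.02,0,0,0,0],[0,0.062,0.03,0,0,0,0],[0,0.074,0.0355,0,0,0,0],[0,0.077,0.037,0,0,0,0]],
])

```text
t: 16.95
ee_pos: [0.5608, 0.0105, 0.1443]
ee_rot: [[-0.521, 0.853, 0.002], [0.853, 0.521, -0.0], [-0.001, 0.002, -1.0]]
contact_force: [-1.1, -0.3, -0.6]
width: 0.11
```

```bash
python3 chk2.py
python3 - <<'E'
from h import *
import glob
f=sorted(glob.glob("pics/*_1[67]*.png")); print(f)
a=cv2.imread([x for x in f if "scene" in x][-1]); b=cv2.imread([x for x in f if "top" in x][-1])
cv2.imwrite("pics/fin.png",np.hstack([cv2.resize(a[100:280,200:400],(400,360)),cv2.resize(b[130:290,160:338],(400,360))]))
E
```

```text
F [-1.13 -0.3  -0.55] pos [0.5608 0.0105 0.1443] tilt xy [-0.06  0.09] w 0.11 16.95
scene tray_mid [0.5124 0.0892 0.0945] tool [ 0.0926 -0.0003  0.0495] 0.82
scene tray_far [0.4893 0.1332 0.0932] tool [0.1422 0.0029 0.0508] 0.72
scene gun [0.4903 0.235  0.0035] tool [0.2287 0.0567 0.1405] 0.86
scene floor 15 slope deg [ 8.51 -9.64] z at mid 0.0474 std 0.0007
scene rim 59 slope deg [-0.59 -1.82] z at mid 0.0219 std 0.001
scene ((125.16595458984375, 44.69420623779297), (29.073808670043945, 78.93050384521484), 57.76300048828125)
top tray_mid [0.5092 0.0854 0.0973] tool [ 0.0923 -0.0042  0.0461] 0.61
top tray_far [0.4888 0.134  0.0904] tool [0.1445 0.0036 0.053 ] 0.75
top gun [0.492  0.2303 0.0006] tool [0.2251 0.0562 0.1428] 0.86
top floor 41 slope deg [ 11.23 -19.  ] z at mid 0.0545 std 0.0009
top rim 84 slope deg [0.46 0.38] z at mid 0.0192 std 0.0011
top ((91.06534576416016, 2.3145065307617188), (122.9697036743164, 93.32017517089844), 35.742610931396484)
['pics/scene_1700.png', 'pics/top_1730.png']
```

View pics/fin.png

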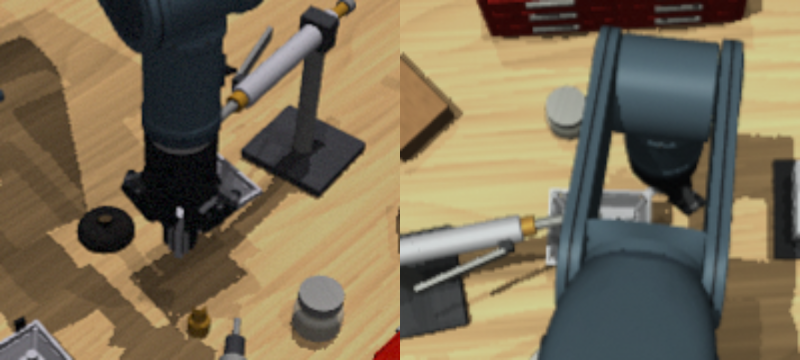

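>>> arm_command([
  [[0,0.0,0,0,0,0,0],[0,0,0,0,0,0,0],[0,0,0,0,0,0,0],[0,0,0,0,0,0,0],[0,0,0,0,0,0,0]],
])

```text
t: 18.18
ee_pos: [0.5605, 0.0094, 0.1434]
ee_rot: [[-0.52, 0.854, 0.0], [0.854, 0.52, 0.0], [-0.0, 0.001, -1.0]]
contact_force: [0.3, 0.1, -0.4]
width: 0.11
```

Run:
```python
from h import *
s=bot.state(); print(s["contact_force"].round(2),s["wrist_torque"].round(2),s["ee_pos"].round(4),abs(s["qvel"]).max())
p=get_image("scene"); X=cloud(p)
# lowest robot points near the gun, from the side: gun points and gripper points
for k in("stack","can","pad","coupler","wrench","jar","grinder","carton"):
    d=place_of(p,k)[:1]
    if d: print(k,np.round(d[0]["point"],3))
# second-tray rim height
m=(abs(X[...,0]-.5375)<.055)&(abs(X[...,1]+.2145)<.065)&(X[...,2]>.07); print("second rim z pct",np.percentile(X[m][:,2],[50,80,95]).round(4),m.sum())
```

```text
[ 0.27  0.06 -0.38] [-0.14 -0.06 -0.03] [0.5605 0.0094 0.1434] 0.0014276508221972486
stack [ 0.537 -0.21   0.002]
can [ 0.72  -0.26   0.002]
pad [0.397 0.034 0.005]
coupler [ 0.594  0.01  -0.004]
jar [0.686 0.116 0.   ]
grinder [ 0.687 -0.04   0.   ]
carton [0.713 0.343 0.002]
second rim z pct [0.0789 0.082  0.0923] 867
```

```bash
python3 -c "
from station import order
print(order.sign_off())"
```

```text
the job is handed in; nothing more can be done
None
```

I did the whole job in the order asked and handed it in at about 18.6 s of the 58 s allowed; sign-off gives no verdict.

- **Gun:** I squeezed the trigger until the fingers stalled, and the picture showed the lever flat against the handle. I held it for over 0.6 s and released it. A later picture showed the lever sprung back.
- **Peel:** I gripped the tab and turned the tray up about 17° around the far corner, so by geometry the tab corner rose a good 30 mm. The far corner stayed within about 5 mm, which is close to the camera's error. The load at the tab stayed within about 6 N, and about 1.4 N was left once the tray was free. The second tray's rim still reads about 80 mm high, which is its seated height.
- **Final pose:**
  - **Position:** the tray's middle is within about 4 mm of under the nozzle. Its floor is about 90 mm below the mouth.
  - **Level:** the cleaner of the two rim fits gives a tilt under 0.5°.
  - **Still:** joint speeds are about zero, and side forces are within noise, so nothing suggests contact.
- **Other things on the bench:** all read where they started, within a few mm. The wrench was not found in the last check.

**Checks that disagreed:** the two cameras' fits of the tray floor were unusable in the final pose because few points were visible, and the scene camera's rim fit read up to 1.8° of tilt. I relied on the top camera's rim fit and the tool's own level reading. The last upward force reading was 0.4 N rather than the tray's 1.3 N, which is within the roughly 1 N noise seen throughout.

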